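# Open the square olive jar in the bracing block

## Robot

A 6-joint arm with a two-finger parallel gripper is mounted at the origin on the work surface. World frame = base frame: x ahead of the robot, y to its left, z up, the work surface at z = 0. Lengths are in m, angles in rad, forces in N, time in s.
With the tool pointing down it reaches from about 0.425 to 0.95 m from the base axis. Payload 3.5 kg.
Tool frame: the origin (TCP) lies between the finger pads; the fingertips stand 17 mm ahead of it and the grasp point (between the pads) lies 2 mm behind it (ctrl.tip_reach is the distance from the TCP to the fingertips, in m); z points along the fingers, y is the direction in which the jaws open and shut (so a half turn about z gives the same grasp; the last joint's range is limited). The gripper opens to 85 mm and grips with 20 to 120 N. Pads are 22 mm wide; open, the fingers measure 114 mm over their backs; the gripper's body (76 mm by 85 mm) begins 54 mm behind the grasp point. The pads swing forward as they close: fully open they stand 13 mm farther back than shut.
Start: joints at [-1.47, 0.286, 1.577, -0, 1.279, -0.15], TCP at [0.168, -0.654, 0.248] pointing down, gripper open.
Joint ranges: [-2.77, 2.77], [-0.9, 2.22], [0.21, 2.48], [-1.53, 4.67], [0.24, 2.81], [-2.84, 2.84]. Speed limits (rad/s): [2.79, 2.79, 3.14, 3.14, 3.14, 3.14].

## Interface

Orientations are given as a unit quaternion [x, y, z, w].
In Python, from plant import monitor, imaging, workorder, ctrl gives the robot as it stands.
- The arm moves only by the tool send_rows, never from a script. Its argument "rows" is a list of rows, each a list of 4 numbers: the shift along the world's x, y, z normalised to -1 to 1, where 1 is 0.3 m, then the turn about the world's z normalised to -1 to 1, where 1 is 360 degrees. A call has 1 to 20 rows; each row is the pose to reach, as a shift and turn from the pose commanded when the call began, turning the shorter way round; what a row does not reach only later rows make up. A row lasts 1/8 s, in which the tool goes at most 62.5 mm and 10.7 degrees, less where a joint would pass 70% of its speed; a pose out of reach is approached as far as the arm can. A call with a number of a shift or a turn outside -1 to 1 is refused whole. A call with a gripper value outside its range is refused whole. "jaw" is the closure, from 0 (fully open) to 1 (shut), set as the call begins (left out, the last holds). The fingers move at their own pace and stop on an object; "newtons" is the grip in N (left out, the last holds). Time passes only in rows, so rows that repeat a pose let the fingers close. It gives the time, the measured TCP pose, the force and the opening at its end, in the units of the state.
- monitor.get_state(): the state, without advancing time (a new reading comes with each control period).
- imaging.read_camera(name): name is "scene" or "top" or "wrist"; returns the picture (384x512x3 uint8, red, green, blue); there is no depth.
- imaging.calibration(name): a dict with "intrinsics" (3x3 intrinsics, pixels), "cam_to_world" (4x4, takes a point from camera to world coordinates). Camera axes: x right, y up, looking along -z (the intrinsics and any distortion apply to the point x, -y, -z); pixel columns grow to the right and rows downward; lengths in m; the calibration is good to about 2 mm. A picture is of the moment at which its call begins: read the wrist's pose just before it. calibration takes no time and is no camera call; for the wrist camera it gives the pose at the moment of the call.
- workorder.sign_off(): hands the job in, once; it reports no verdict.
The state is a dict: "time": time; "qpos": joint angles; "dq": joint speeds; "joint_efforts": joint torques, N m; "eef_pos": TCP position; "tcp_rot": TCP orientation; "contact_force": force on the tool from outside, world axes, zero at the start; "wrist_torque": the same for the moment, N m; "opening": opening from 0.0 (shut) to 1.0 (fully open).
Only numpy, scipy, OpenCV 4.12 (cv2) and the standard library are available. Lean on these libraries where they do the work, as an engineer would, in place of code of your own. Each camera call takes 0.05 s, during which the arm holds its last target.

## Task

Stand the square glass olive jar, with its cap still on and tight, in the square pocket of the wooden bracing block, fully down, so that it cannot turn. Then unscrew its steel cap anticlockwise until it comes free, lift it about two or three centimetres straight above where it sat, and finish while still holding it there, level and over the jar's mouth and no longer touching the jar. The jar stays down in the block; leave everything else on the worktop where it is.

Things in the scene. Friction and masses are not known exactly. Their poses are not given: they have to be found in the camera images.
- jar: Loose square glass jar of green olives, 0.5 kg. Body 62 x 62 mm with rounded edges, its flat shoulder 64 mm up, then a round neck; 92 mm high with the cap on. Origin: centre of the underside; z up, x and y square to the flat sides. Fits the pocket any of four ways round. Unbraced it turns with its cap; in the pocket it turns up to 0.2 rad before the walls stop it.
- cap: Round steel cap of the square jar, 54 mm across, 24 mm high, 0.06 kg. Origin: centre of its underside, when closed 68 mm above the jar's origin (4 mm above the shoulder), its x axis parallel to the jar's. Turning it takes about 0.5 N m; it stays at the angle it was turned to.
- cap_top (a point): Centre of the cap's top, 24 mm above the cap's origin. Two inner lugs hold the cap down (1.5 mm of play) until it is turned anticlockwise seen from above, by about 1.1 rad relative to the jar; from there to a stop at about 1.45 rad it lifts straight off. The jar's corners stick out beyond the cap: fingers that turn it must stay above the shoulder.
- block: Fixed wooden bracing block, 120 x 120 mm, 34 mm high, with a square pocket in its middle: 67 x 67 mm, 26 mm deep, its floor 8 mm above the worktop, the upper 5 mm of its edges chamfered. Origin: centre of the underside; x and y square to the pocket's walls. A jar fully down has its origin 8 mm above this one.
- salt_pot: Bystander, loose, to be left alone: a white ceramic salt pot, 42 mm across, 56 mm high, between the jar and the block. Origin: centre of its underside.
- mug: Bystander, loose, to be left alone: a white mug, 76 mm across, 85 mm high. Origin: centre of its underside.
- round_jar: Bystander, loose, to be left alone: a round amber jar with its own steel lid, 68 mm across, 100 mm high; not the jar to open. Origin: centre of its underside.
- tin: Bystander, loose, to be left alone: a food tin, 72 mm across, 85 mm high. Origin: centre of its underside.
- bowl: Bystander, loose, to be left alone: a small blue bowl, 110 mm across, 50 mm high. Origin: centre of its underside.
- spoon: Bystander, loose, to be left alone: a spoon lying flat on the worktop. Origin: centre of its underside.
- spatula: Bystander, loose, to be left alone: a spatula lying flat on the worktop. Origin: centre of its underside.
Things that resemble listed ones, but are neither listed nor needed, are in the scene too. Leave any purple look-alike of the jar alone. There is more than one size of the block; the job needs the larger.

How it is judged:
By the outcome, as a careful person would: the job done as asked, in the order asked, and still so for the second after the job is handed in, while the arm keeps its last pose, push and grip.
It also fails if it takes over 48 s, if anything falls off the work surface, if the arm or the gripper's body presses on something with over 40 N, if the wrist force passes 120 N, or if a joint passes its speed limit or range.

## Working session

There is one attempt and no reset: what is moved stays moved. The work goes in short steps, Python scripts to look and compute and a tool call to move; the robot and the scene stay as the last step left them, time stands still between calls to the robot, and variables do not carry over. Pictures are saved under pics/ and viewed, and the job is handed in when it is done.

Besides the shell and the picture viewer there is one more tool, called after "Emit:" in YAML: its name, and indented under it one key for each argument. send_rows: Moves the arm, as the interface text tells. Scaled input: -1 to 1 covers 0.3 m each way for a shift and 360 degrees each way for a turn. Its arguments: {"type":"object","properties":{"rows":{"type":"array"},"jaw":{"type":"number"},"newtons":{"type":"number"}},"required":["rows"]}

```bash
ls; mkdir -p pics; python3 - <<'E'
from plant import monitor, imaging, workorder, ctrl
import cv2
print(monitor.get_state()); print(ctrl.tip_reach)
for n in ("scene","top"):
    c=imaging.calibration(n); print(n,c)
    im=imaging.read_camera(n); cv2.imwrite(f"pics/{n}0.png",cv2.cvtColor(im,cv2.COLOR_RGB2BGR))
E
```

```text
pics
{'time': 0.0, 'qpos': array([-1.46999033e+00,  2.87154160e-01,  1.57815755e+00,  2.59013549e-06,
        1.27856971e+00, -1.50004643e-01]), 'dq': array([ 6.57041659e-04, -3.81099384e-04,  7.50706744e-05, -4.02472831e-04,
       -9.37277714e-04, -5.59774049e-05]), 'joint_efforts': array([ 2.27362943e-04, -4.05976331e+01, -2.92627984e+01, -4.24699840e-05,
        5.77885075e-03,  6.87490214e-06]), 'eef_pos': array([ 0.16749267, -0.65326743,  0.24696532]), 'tcp_rot': array([ 9.92146450e-01,  1.25076429e-01,  2.93875728e-05, -1.14400653e-03]), 'contact_force': array([-0.34456125,  0.33584183, -0.43266463]), 'wrist_torque': array([-0.05131434, -0.02116995,  0.00382827]), 'opening': 0.9988177993265887}
0.017
scene {'intrinsics': array([[427.8250216 ,   0.        , 253.39858243],
       [  0.        , 427.8250216 , 192.77614032],
       [  0.        ,   0.        ,   1.        ]]), 'cam_to_world': array([[ 0.85324923, -0.42009853,  0.3090032 ,  0.86984941],
       [ 0.52141897,  0.69788513, -0.49099756, -0.56341351],
       [-0.00938138,  0.58006342,  0.81451729,  1.043621  ],
       [ 0.        ,  0.        ,  0.        ,  1.        ]])}
top {'intrinsics': array([[489.28578557,   0.        , 252.17992349],
       [  0.        , 489.28578557, 188.07539471],
       [  0.        ,   0.        ,   1.        ]]), 'cam_to_world': array([[ 0.00263538,  0.99374502, -0.11164182,  0.38832051],
       [-0.99995061,  0.00154896, -0.00981688, -0.00763521],
       [-0.00958255,  0.11166218,  0.99370002,  1.305859  ],
       [ 0.        ,  0.        ,  0.        ,  1.        ]])}
```

View pics/scene0.png

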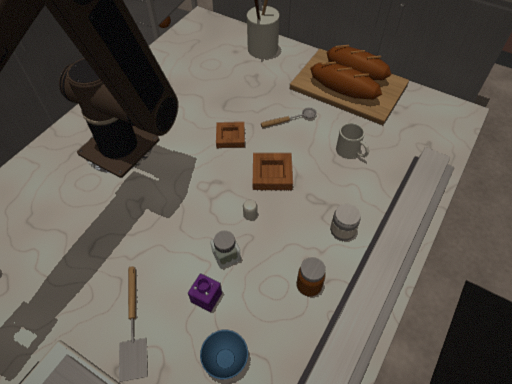

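View pics/top0.png

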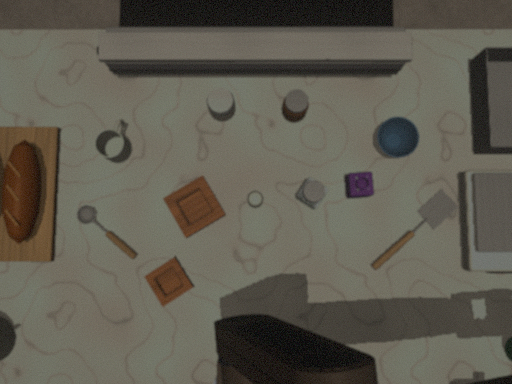

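The scene view shows the square jar near (225,247), the purple look-alike at (205,292), the salt pot at (250,210) and the large block at (272,171). In the top view these are the jar cap at (313,190), the block at (195,207) and the salt pot at (255,199).

```bash
python3 - <<'E'
import cv2,numpy as np
t=cv2.imread("pics/top0.png"); s=cv2.imread("pics/scene0.png")
def crop(im,x0,y0,w,h,k,name):
    c=cv2.resize(im[y0:y0+h,x0:x0+w],None,fx=k,fy=k,interpolation=cv2.INTER_CUBIC)
    c=np.clip(c.astype(float)*1.5,0,255).astype(np.uint8)
    for i in range(0,w,10): cv2.putText(c,str(x0+i),(i*k,8),0,.3,(255,255,255),1); cv2.line(c,(i*k,10),(i*k,14),(255,255,255),1)
    for i in range(0,h,10): cv2.putText(c,str(y0+i),(0,i*k+4),0,.3,(0,255,255),1); cv2.line(c,(22,i*k),(26,i*k),(0,255,255),1)
    cv2.imwrite("pics/"+name,c)
crop(t,155,165,80,80,7,"t_block.png")
crop(t,280,160,60,60,9,"t_jar.png")
crop(s,195,220,60,60,9,"s_jar.png")
crop(s,240,140,65,65,9,"s_block.png")
E
```

```text
(no output)
```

View pics/t_block.png

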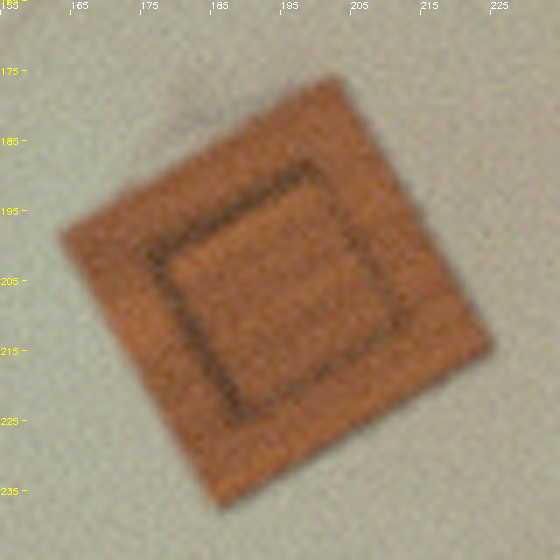

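View pics/t_jar.png

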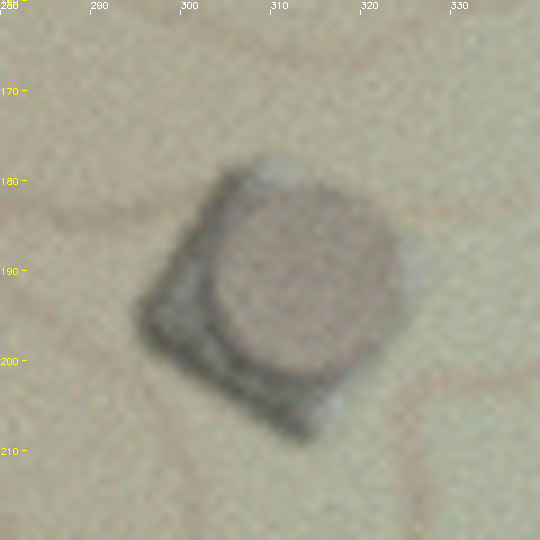

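View pics/s_jar.png

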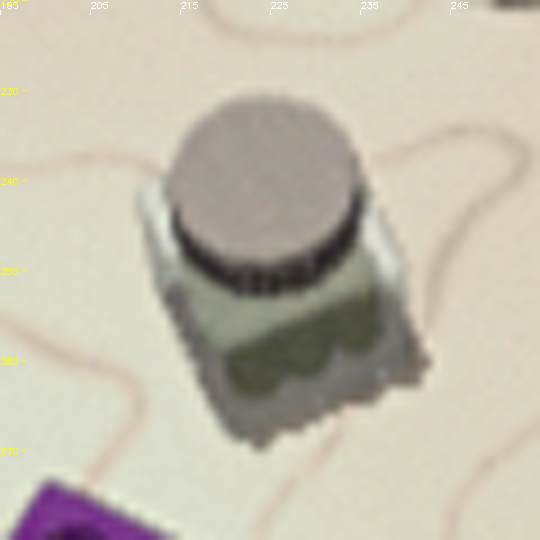

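View pics/s_block.png

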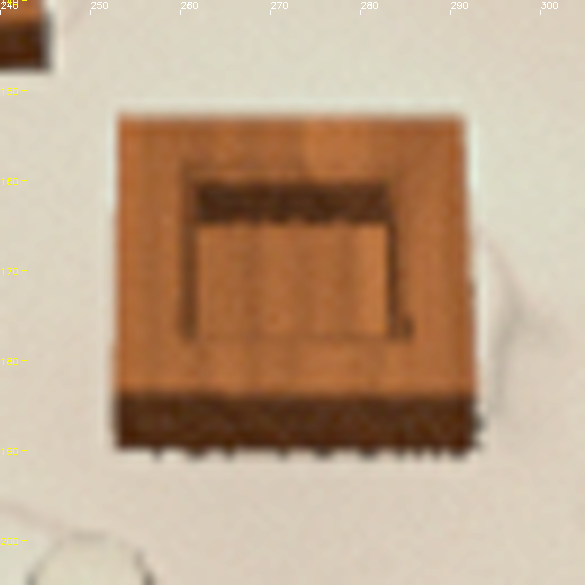

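```bash
cat > h.py <<'E'
import numpy as np, cv2
from plant import monitor, imaging, workorder, ctrl
def ray(cal,px):
    K=cal["intrinsics"];T=cal["cam_to_world"]
    d=np.linalg.inv(K)@np.array([px[0],px[1],1.0]); d=T[:3,:3]@np.array([d[0],-d[1],-d[2]])
    return T[:3,3],d
def at(cal,px,z):
    o,d=ray(cal,px); return o+d*(z-o[2])/d[2]
def proj(cal,P):
    T=cal["cam_to_world"];p=(np.asarray(P)-T[:3,3])@T[:3,:3]; p=p*[1,-1,-1]
    q=p@cal["intrinsics"].T; return q[...,:2]/q[...,2:]
def snap(n,name):
    im=cv2.cvtColor(imaging.read_camera(n),cv2.COLOR_RGB2BGR); cv2.imwrite("pics/"+name,im); return im
def zoom(im,x0,y0,w,h,k,name,g=1.5,step=10):
    c=cv2.resize(im[y0:y0+h,x0:x0+w],None,fx=k,fy=k,interpolation=cv2.INTER_CUBIC)
    c=np.clip(c.astype(float)*g,0,255).astype(np.uint8)
    for i in range(0,w,step): cv2.putText(c,str(x0+i),(i*k,8),0,.3,(255,255,255),1); cv2.line(c,(i*k,10),(i*k,14),(255,255,255),1)
    for i in range(0,h,step): cv2.putText(c,str(y0+i),(0,i*k+4),0,.3,(0,255,255),1); cv2.line(c,(22,i*k),(26,i*k),(0,255,255),1)
    cv2.imwrite("pics/"+name,c)
def px(c,x0,y0,k): return (x0+(c[0]+.5)/k-.5, y0+(c[1]+.5)/k-.5)
def yaw(q):
    x,y,z,w=q; return np.arctan2(2*(x*y+w*z),1-2*(y*y+z*z))  # tool x axis in world
E
python3 - <<'E'
from h import *
t=imaging.calibration("top"); s=imaging.calibration("scene")
B=np.array([at(t,px(c,155,165,7),.034) for c in [(335,75),(493,347),(222,508),(62,236)]])
print("block top",B.round(4),B.mean(0).round(4),[np.linalg.norm(B[i]-B[i-1]).round(4) for i in range(4)])
for i in range(4):
    d=B[i]-B[i-1]; print(np.degrees(np.arctan2(d[1],d[0])).round(1),end=" ")
S=np.array([at(s,px(c,240,140,9),.034) for c in [(118,115),(463,115),(474,397),(113,397)]])
print("\nblock scene",S.round(4),S.mean(0).round(4),[np.linalg.norm(S[i]-S[i-1]).round(4) for i in range(4)])
for i in range(4):
    d=S[i]-S[i-1]; print(np.degrees(np.arctan2(d[1],d[0])).round(1),end=" ")
print("\ncap top", at(t,px((309,278),280,160,9),.092), "scene",at(s,px((265,182),195,220,9),.092))
J=np.array([at(t,px(c,280,160,9),0.00) for c in [(232,168),(137,318),(305,440)]]); print(J,[np.linalg.norm(J[i]-J[i-1]).round(4) for i in (1,2)])
Q=np.array([at(s,px(c,195,220,9),0.00) for c in [(160,275),(262,448),(430,362)]]); print(Q,[np.linalg.norm(Q[i]-Q[i-1]).round(4) for i in (1,2)])
for A in (J,Q):
  for i in (1,2):
    d=A[i]-A[i-1]; print(np.degrees(np.arctan2(d[1],d[0])).round(1),end=" ")
print("salt",at(t,px((255.,199),0,0,1),.056),at(s,(250,204),.056))
print(monitor.get_state()['tcp_rot'], np.degrees(yaw(monitor.get_state()['tcp_rot'])))
E
```

```text
block top [[0.5648 0.1357 0.034 ]
 [0.4629 0.0755 0.034 ]
 [0.4031 0.1753 0.034 ]
 [0.504  0.2369 0.034 ]] [0.4837 0.1558 0.034 ] [np.float64(0.1181), np.float64(0.1184), np.float64(0.1163), np.float64(0.1183)]
-59.0 -149.4 120.9 31.4 
block scene [[0.4045 0.1756 0.034 ]
 [0.5065 0.2368 0.034 ]
 [0.5674 0.1321 0.034 ]
 [0.4664 0.0713 0.034 ]] [0.4862 0.154  0.034 ] [np.float64(0.1213), np.float64(0.119), np.float64(0.1212), np.float64(0.1179)]
120.7 31.0 -59.8 -149.0 
cap top [ 0.51899551 -0.14945834  0.092     ] scene [ 0.52125122 -0.15299242  0.092     ]
[[ 0.56191889 -0.13760536  0.        ]
 [ 0.51684037 -0.10892419  0.        ]
 [ 0.48055847 -0.15846939  0.        ]] [np.float64(0.0534), np.float64(0.0614)]
[[ 0.47808644 -0.15664314  0.        ]
 [ 0.53649019 -0.18825717  0.        ]
 [ 0.56397583 -0.13885264  0.        ]] [np.float64(0.0664), np.float64(0.0565)]
147.5 -126.2 -28.4 60.9 salt [ 0.50056526 -0.0025932   0.056     ] [ 0.50706549 -0.00565945  0.056     ]
[ 9.92145605e-01  1.25083843e-01  2.43765176e-05 -1.06266856e-03] 14.3711844790563
```

Emit:
send_rows:
  rows:
    - [0.12,0.17,0,0.012]
    - [0.24,0.33,0,0.024]
    - [0.36,0.5,0,0.036]
    - [0.48,0.66,0,0.048]
    - [0.59,0.83,0,0.06]
  jaw: 0

```text
time: 0.72
eef_pos: [0.3453, -0.403, 0.2479]
tcp_rot: [0.951, 0.31, 0.0, -0.0]
contact_force: [0.8, 0.3, -0.1]
opening: 0.995
```

Emit:
send_rows:
  rows:
    - [0.12,0.17,0,0.012]
    - [0.24,0.33,0,0.024]
    - [0.36,0.5,0,0.036]
    - [0.48,0.66,0,0.048]
    - [0.59,0.84,0,0.06]
    - [0.59,0.84,0,0.06]
    - [0.59,0.84,0,0.06]

```text
time: 1.6
eef_pos: [0.5213, -0.1527, 0.2478]
tcp_rot: [0.876, 0.482, -0.0, -0.0]
contact_force: [0.3, -0.6, -0.9]
opening: 1.001
```

```bash
python3 - <<'E'
from h import *
st=monitor.get_state(); print(st['time'],st['eef_pos'],np.degrees(yaw(st['tcp_rot'])),st['qpos'],st['dq'].max())
c=imaging.calibration("wrist"); print(c)
im=snap("wrist","w1.png")
E
```

```text
1.6 [ 0.52128777 -0.15265151  0.24779149] 57.608095892067695 [-4.71490350e-01 -3.69506895e-03  1.90113337e+00 -5.43305857e-04
  1.24516436e+00  9.40293854e-02] 0.0028692762959023413
{'intrinsics': array([[271.83650233,   0.        , 257.12446129],
       [  0.        , 271.83650233, 190.36241145],
       [  0.        ,   0.        ,   1.        ]]), 'cam_to_world': array([[ 8.45728031e-01,  5.15069347e-01,  1.39454888e-01,
         5.56315845e-01],
       [-5.33613444e-01,  8.16770316e-01,  2.19415000e-01,
        -9.68122057e-02],
       [-8.88672286e-04, -2.59980420e-01,  9.65613479e-01,
         3.73902708e-01],
       [ 0.00000000e+00,  0.00000000e+00,  0.00000000e+00,
         1.00000000e+00]])}
```

View pics/w1.png

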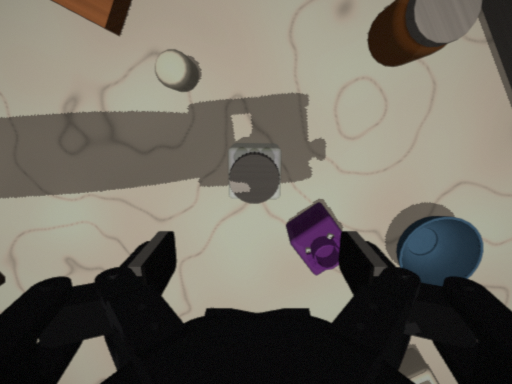

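The wrist view shows the jar at (254,172) with its sides nearly parallel to the image axes. The salt pot is at (177,68), and the purple look-alike is at (316,240).

```bash
python3 - <<'E'
from h import *
zoom(cv2.imread("pics/w1.png"),220,135,70,75,8,"w1z.png",1.4)
E
```

```text
(no output)
```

View pics/w1z.png

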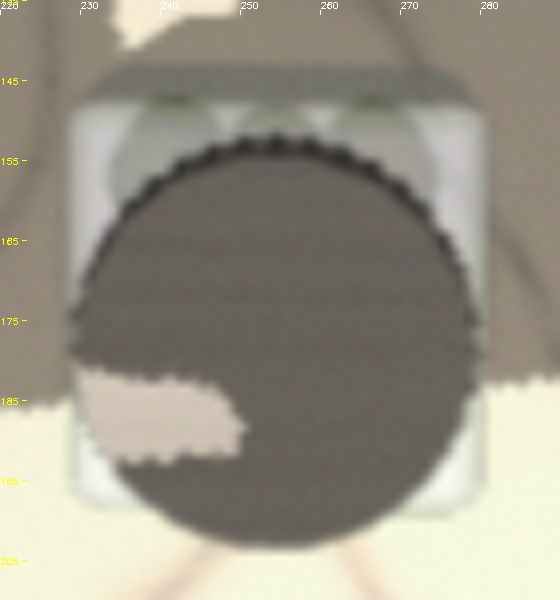

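```bash
python3 - <<'E'
from h import *
c=imaging.calibration("wrist")
f=lambda p,z: at(c,px(p,220,135,8),z)
print("cap",f((276,350),.092), np.linalg.norm(f((73,350),.092)-f((479,350),.092)),np.linalg.norm(f((276,150),.092)-f((276,549),.092)))
Q=np.array([f(p,.064) for p in [(70,103),(487,103),(483,517),(70,510)]])
print(Q.round(4),Q.mean(0),[np.linalg.norm(Q[i]-Q[i-1]).round(4) for i in range(4)])
for i in range(4):
    d=Q[i]-Q[i-1]; print((np.degrees(np.arctan2(d[1],d[0]))%90).round(1),end=" ")
im=cv2.imread("pics/w1.png")
for yawd,cx,cy in [(57.6,0.5205,-0.1505)]:
    a=np.radians(yawd);R=np.array([[np.cos(a),-np.sin(a)],[np.sin(a),np.cos(a)]])
    for z in (0,.064):
        P=np.array([[*(R@v+[cx,cy]),z] for v in .031*np.array([[1,1],[1,-1],[-1,-1],[-1,1]])]); print(z,((proj(c,P)-[220,135]+.5)*8-.5).round(0).tolist())
E
```

```text
cap [ 0.51972488 -0.14868276  0.092     ] 0.053881270791486635 0.05421555112794013
[[ 0.5107 -0.108   0.064 ]
 [ 0.5606 -0.1395  0.064 ]
 [ 0.5285 -0.1917  0.064 ]
 [ 0.4771 -0.1579  0.064 ]] [ 0.51921836 -0.14928195  0.064     ] [np.float64(0.0602), np.float64(0.0591), np.float64(0.0612), np.float64(0.0615)]
56.1 57.7 58.4 56.7 0 [[109.0, 61.0], [474.0, 61.0], [466.0, 415.0], [117.0, 414.0]]
0.064 [[70.0, 101.0], [508.0, 101.0], [498.0, 520.0], [81.0, 520.0]]
```

Emit:
send_rows:
  rows:
    - [-0.006,0.011,-0.1,0]
    - [-0.006,0.011,-0.25,0]
    - [-0.006,0.011,-0.4,0]
    - [-0.006,0.011,-0.53,0]
    - [-0.006,0.011,-0.61,0]
    - [-0.006,0.011,-0.66,0]
    - [-0.006,0.011,-0.672,0]
    - [-0.006,0.011,-0.672,0]

```text
time: 2.65
eef_pos: [0.5202, -0.1503, 0.0475]
tcp_rot: [0.877, 0.481, 0.0, 0.001]
contact_force: [0.1, -0.8, 0.3]
opening: 1.0
```

```bash
python3 - <<'E'
from h import *
st=monitor.get_state(); print(st['time'],st['eef_pos'],np.degrees(yaw(st['tcp_rot'])),st['contact_force'])
im=snap("scene","s2.png"); zoom(im,180,190,90,90,6,"s2z.png",2)
im=snap("wrist","w2.png")
E
```

```text
2.65 [ 0.52020188 -0.15027863  0.04748725] 57.52600535118919 [ 0.1147232  -0.84143822  0.28612322]
```

View pics/s2z.png

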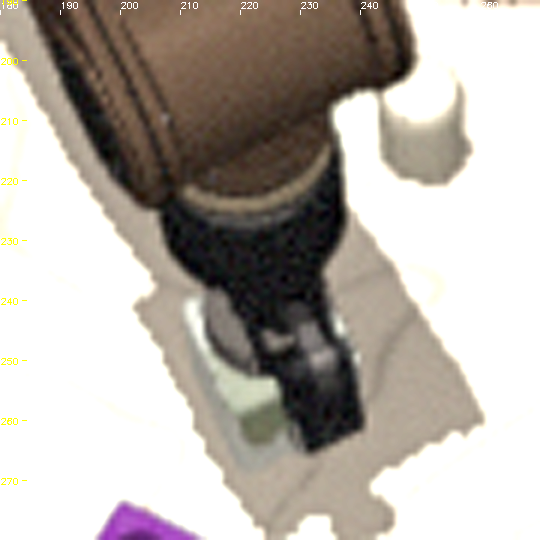

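View pics/w2.png

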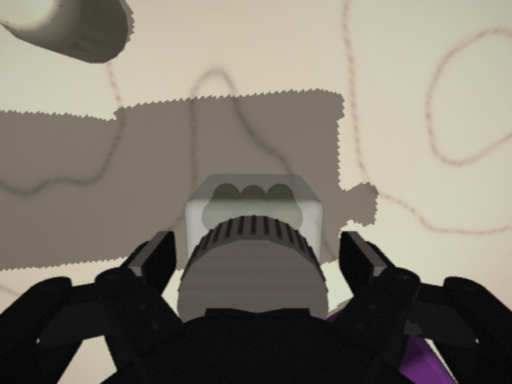

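```bash
python3 - <<'E'
from h import *
c=imaging.calibration("wrist");st=monitor.get_state()
a=yaw(st['tcp_rot']);X=np.array([np.cos(a),np.sin(a),0]);Y=np.array([np.sin(a),-np.cos(a),0])
for sy in (-1,1):
  for dz in (-.02,-.017,-.01,-.004,0,.01):
    print(sy,dz,proj(c,st['eef_pos']+X*.011+Y*sy*.0425+[0,0,dz]).round(1),proj(c,st['eef_pos']-X*.011+Y*sy*.0425+[0,0,dz]).round(1))
zoom(cv2.imread("pics/w2.png"),110,215,110,90,7,"w2z.png",3)
E
```

```text
-1 -0.02 [183.1 216.6] [185.7 251.5]
-1 -0.017 [181.7 218.5] [184.4 254. ]
-1 -0.01 [178.3 223.2] [181.1 260.1]
-1 -0.004 [175.  227.5] [178.1 265.8]
-1 0 [172.7 230.7] [176.  269.8]
-1 0.01 [166.3 239.3] [170.1 281. ]
1 -0.02 [331.8 216.8] [329.1 251.7]
1 -0.017 [333.3 218.7] [330.4 254.1]
1 -0.01 [336.8 223.4] [333.7 260.2]
1 -0.004 [340.1 227.8] [336.8 265.9]
1 0 [342.5 230.9] [339. 270.]
1 0.01 [349.1 239.5] [345.  281.1]
```

View pics/w2z.png

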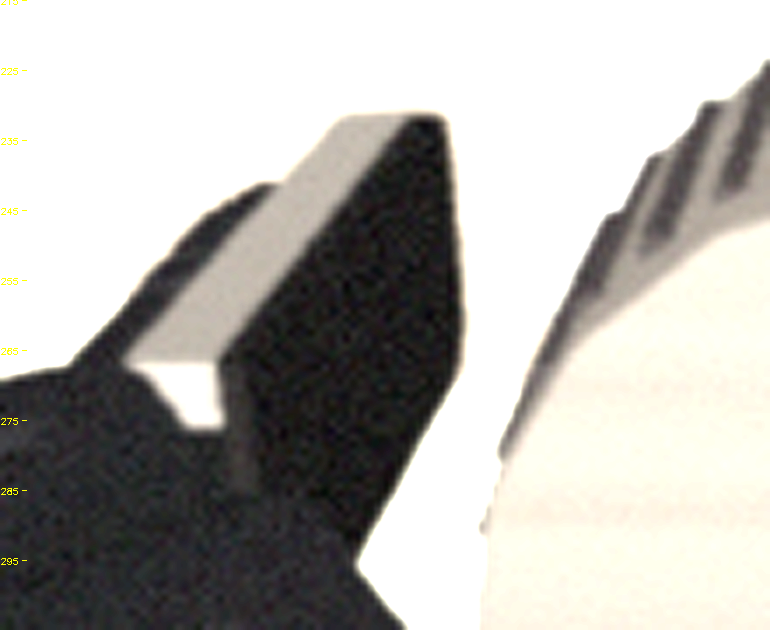

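The fingers straddle the jar evenly, with the pads at columns 175 and 340 and the jar between 187 and 322. The fingertips are about level with the TCP when open, so I'll close now.

Emit:
send_rows:
  rows:
    - [0,0,0,0]
    - [0,0,0,0]
    - [0,0,0,0]
    - [0,0,0,0]
    - [0,0,0,0]
    - [0,0,0,0]
  jaw: 1
  newtons: 50

```text
time: 3.5
eef_pos: [0.5203, -0.1497, 0.0477]
tcp_rot: [0.876, 0.482, 0.0, 0.0]
contact_force: [-0.8, 0.1, 5.2]
opening: 0.716
```

```bash
python3 - <<'E'
from h import *
st=monitor.get_state(); print(st['time'],st['eef_pos'],np.degrees(yaw(st['tcp_rot'])),st['contact_force'],st['opening'])
im=snap("wrist","w3.png")
E
```

```text
3.5 [ 0.52026081 -0.14967896  0.0477414 ] 57.578848026172714 [-0.80321221  0.05838178  5.21643497] 0.715615732975168
```

View pics/w3.png

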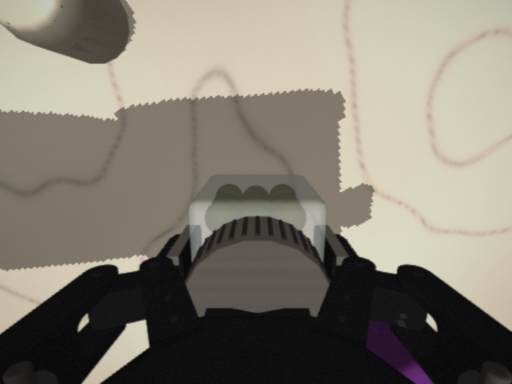

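Emit:
send_rows:
  rows:
    - [0,0,0.05,0]
    - [0,0,0.15,0]
    - [0,0,0.28,0]
    - [0,0.03,0.367,0]
    - [-0.02,0.13,0.367,-0.015]
    - [-0.04,0.29,0.367,-0.035]
    - [-0.06,0.45,0.367,-0.055]
    - [-0.08,0.6,0.367,-0.074]
    - [-0.083,0.667,0.367,-0.074]
    - [-0.083,0.667,0.367,-0.074]
    - [-0.083,0.667,0.367,-0.074]

```text
time: 4.92
eef_pos: [0.4944, 0.0501, 0.1564]
tcp_rot: [0.964, 0.267, -0.0, 0.0]
contact_force: [-0.2, -0.5, -5.4]
opening: 0.72
```

```bash
python3 - <<'E'
from h import *
st=monitor.get_state(); print(st['time'],st['eef_pos'],np.degrees(yaw(st['tcp_rot'])),st['contact_force'],st['opening'])
im=snap("wrist","w4.png")
zoom(im,60,0,200,150,4,"w4z.png",1.6)
E
```

```text
4.925 [0.49444247 0.0501413  0.15640877] 30.9364245715165 [-0.21897151 -0.5045914  -5.40518147] 0.7203539193341587
```

View pics/w4.png

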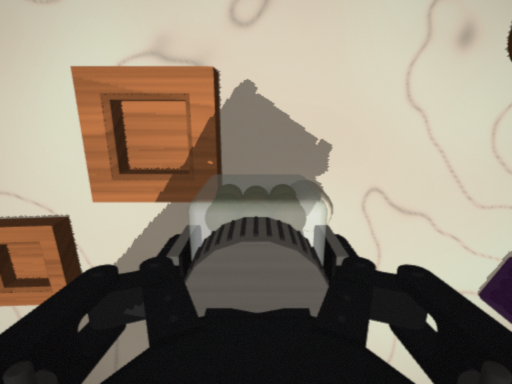

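The jar is held at (256,230). The wrist view shows the large block with its top-face corners near (72,67), (214,67) and (93,201).

View pics/w4z.png

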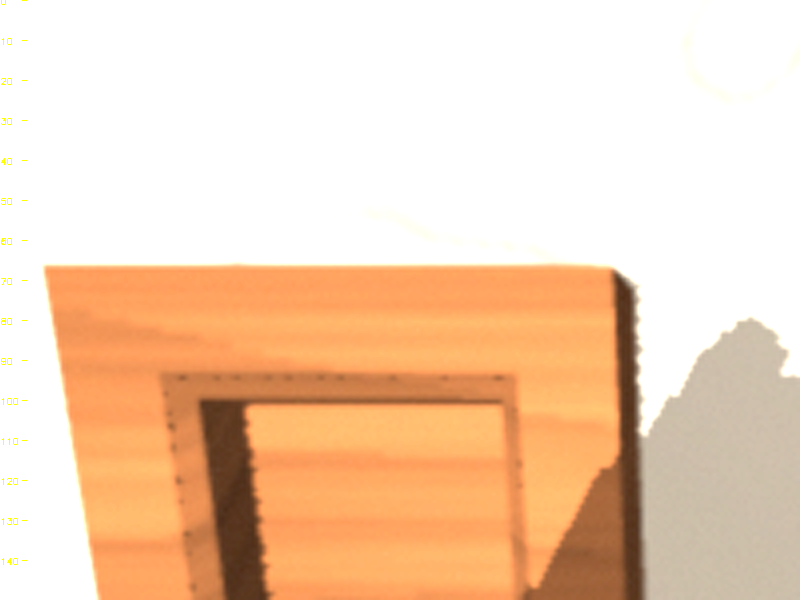

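```bash
python3 - <<'E'
from h import *
im=cv2.imread("pics/w4.png"); zoom(im,60,130,190,90,4,"w4y.png",1.6)
E
```

```text
(no output)
```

View pics/w4y.png

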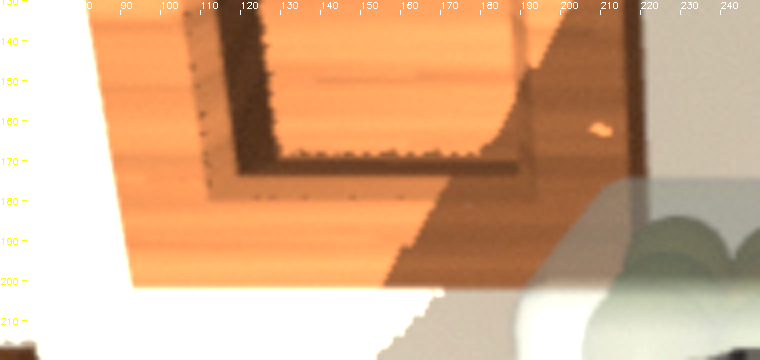

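```bash
python3 - <<'E'
from h import *
c=imaging.calibration("wrist");st=monitor.get_state()
P=[px((46,266),60,0,4),px((614,268),60,0,4),(218.3,201.6),px((133,288),60,130,4)]
H=[px((163,376),60,0,4),px((515,376),60,0,4),px((538,198),60,130,4),px((211,198),60,130,4)]
for A in (P,H):
    Q=np.array([at(c,p,.034) for p in A]); print(Q.mean(0),[np.linalg.norm(Q[i]-Q[i-1]).round(4) for i in range(4)],[((np.degrees(np.arctan2(*(Q[i]-Q[i-1])[[1,0]])))%90).round(1) for i in range(4)])
print(st['eef_pos'],np.degrees(yaw(st['tcp_rot'])))
E
```

```text
[0.48491437 0.15775931 0.034     ] [np.float64(0.1197), np.float64(0.1197), np.float64(0.1193), np.float64(0.1201)] [np.float64(30.8), np.float64(30.8), np.float64(31.0), np.float64(31.0)]
[0.48492754 0.15806397 0.034     ] [np.float64(0.0757), np.float64(0.076), np.float64(0.0757), np.float64(0.0766)] [np.float64(31.0), np.float64(31.0), np.float64(31.3), np.float64(31.0)]
[0.49464274 0.0498409  0.15653446] 30.889815069999397
```

Emit:
send_rows:
  rows:
    - [-0.01,0.12,0,0]
    - [-0.02,0.24,0,0]
    - [-0.03,0.33,0,0]
    - [-0.032,0.357,-0.05,0]
    - [-0.032,0.357,-0.13,0]
    - [-0.032,0.357,-0.18,0]
    - [-0.032,0.357,-0.196,0]
    - [-0.032,0.357,-0.196,0]

```text
time: 5.98
eef_pos: [0.4854, 0.1571, 0.0978]
tcp_rot: [0.964, 0.266, -0.0, 0.0]
contact_force: [0.3, -0.4, -4.8]
opening: 0.717
```

```bash
python3 - <<'E'
from h import *
st=monitor.get_state(); print(st['time'],st['eef_pos'],np.degrees(yaw(st['tcp_rot'])),st['contact_force'],st['opening'])
im=snap("wrist","w5.png")
im=snap("scene","s5.png"); zoom(im,230,110,90,90,6,"s5z.png",2)
E
```

```text
5.975 [0.48542021 0.15711819 0.09782807] 30.88360588144007 [ 0.30960586 -0.4053419  -4.76194231] 0.716630223313477
```

View pics/w5.png

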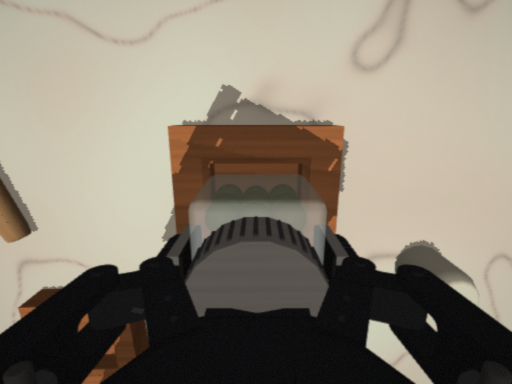

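View pics/s5z.png

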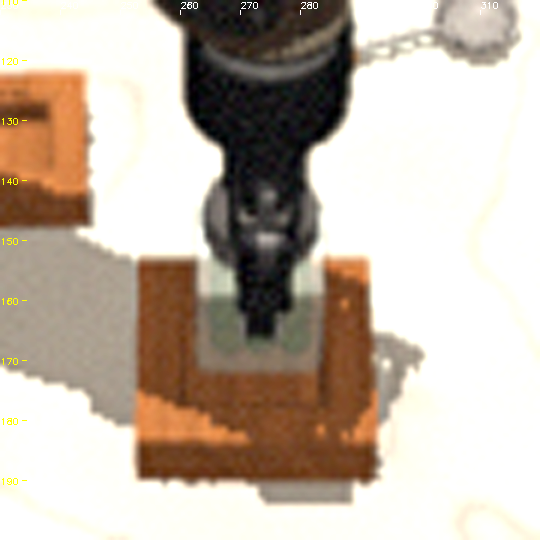

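```bash
python3 - <<'E'
from h import *
s=imaging.calibration("scene");st=monitor.get_state()
a=yaw(st['tcp_rot']);R=np.array([[np.cos(a),-np.sin(a)],[np.sin(a),np.cos(a)]])
def loc(p,z,k=6): return (at(s,px(p,230,110,k),z)[:2]-st['eef_pos'][:2])@R
print("jar L,R",loc((197,365),.05),loc((323,370),.05))
Q=np.array([loc(p,.034) for p in [(137,259),(369,259),(376,441),(135,441)]]);print("block",Q,Q.mean(0))
E
```

```text
jar L,R [-0.03076753 -0.02678353] [ 0.03126361 -0.02982016]
block [[-0.06142191  0.05579525]
 [ 0.05848582  0.05591672]
 [ 0.05699268 -0.06144649]
 [-0.06117671 -0.0616952 ]] [-0.00178003 -0.00285743]
```

Emit:
send_rows:
  rows:
    - [-0.0033,-0.0033,-0.02,0]
    - [-0.0033,-0.0033,-0.045,0]
    - [-0.0033,-0.0033,-0.06,0]
    - [-0.0033,-0.0033,-0.07,0]
    - [-0.0033,-0.0033,-0.08,0]
    - [-0.0033,-0.0033,-0.08,0]

```text
time: 6.82
eef_pos: [0.4841, 0.1567, 0.0738]
tcp_rot: [0.964, 0.267, -0.0, -0.0]
contact_force: [-0.1, 0.7, -4.4]
opening: 0.715
```

The jar is below the chamfer with no contact force, so it's in the pocket. I'll lower it the rest of the way.

Emit:
send_rows:
  rows:
    - [0,0,-0.015,0]
    - [0,0,-0.03,0]
    - [0,0,-0.04,0]
    - [0,0,-0.05,0]
    - [0,0,-0.056,0]
    - [0,0,-0.06,0]
    - [0,0,-0.06,0]

```text
time: 7.7
eef_pos: [0.4842, 0.1567, 0.056]
tcp_rot: [0.964, 0.267, -0.0, -0.0]
contact_force: [-0.3, 0.4, -5.3]
opening: 0.716
```

Emit:
send_rows:
  rows:
    - [0,0,-0.003,0]
    - [0,0,-0.006,0]
    - [0,0,-0.006,0]

```text
time: 8.07
eef_pos: [0.4845, 0.1567, 0.0557]
tcp_rot: [0.964, 0.267, -0.0, 0.0]
contact_force: [-5.3, -0.3, 5.6]
opening: 0.721
```

Emit:
send_rows:
  rows:
    - [0,0,0.004,0]
    - [0,0,0.004,0]
    - [0,0,0.004,0]
    - [0,0,0.004,0]
    - [0,0,0.004,0]
  jaw: 0

```text
time: 8.7
eef_pos: [0.4843, 0.1566, 0.0554]
tcp_rot: [0.964, 0.267, -0.0, 0.0]
contact_force: [-0.3, -0.0, 0.2]
opening: 0.998
```

Emit:
send_rows:
  rows:
    - [0,0,0.03,0]
    - [0,0,0.1,0]
    - [0,0,0.2,0]
    - [0,0,0.3,0]
    - [0,0,0.35,0]
    - [0,0,0.35,0]
    - [0,0,0.35,0]

```text
time: 9.57
eef_pos: [0.4835, 0.1565, 0.1592]
tcp_rot: [0.964, 0.267, -0.001, -0.0]
contact_force: [-0.8, 0.1, -0.6]
opening: 0.999
```

```bash
python3 - <<'E'
from h import *
st=monitor.get_state(); print(st['time'],st['eef_pos'],np.degrees(yaw(st['tcp_rot'])),st['contact_force'],st['opening'])
im=snap("wrist","w6.png"); zoom(im,150,100,210,150,3,"w6z.png",1.4)
im=snap("scene","s6.png"); zoom(im,230,110,90,90,6,"s6z.png",2)
E
```

```text
9.575 [0.48345456 0.15652104 0.15918011] 30.924799343564263 [-0.80778946  0.08512552 -0.59120528] 0.9985189425359219
```

View pics/w6.png

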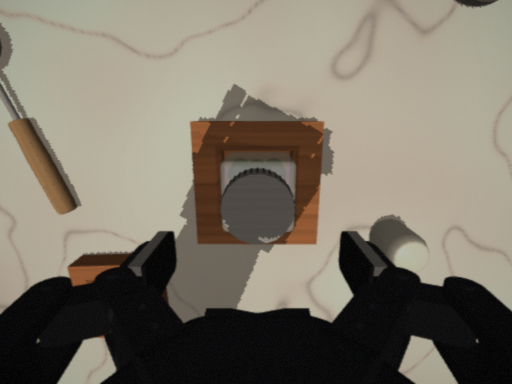

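View pics/w6z.png

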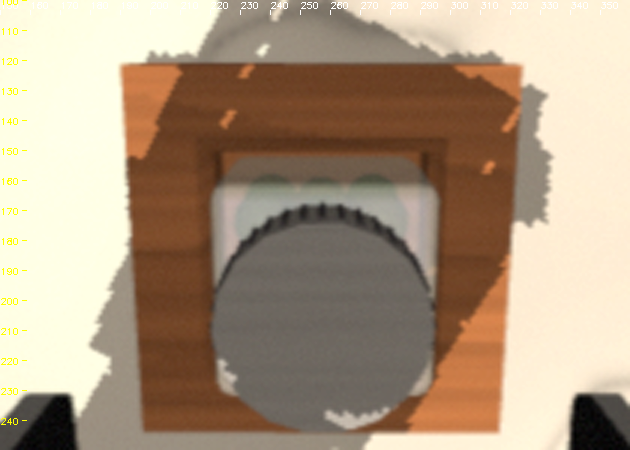

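View pics/s6z.png

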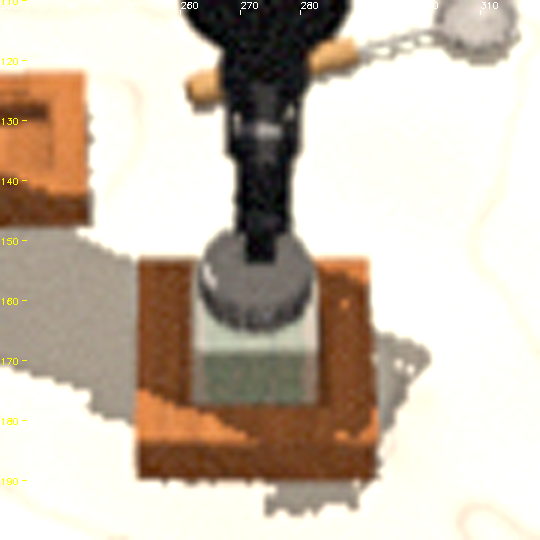

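```bash
python3 - <<'E'
from h import *
c=imaging.calibration("wrist");s=imaging.calibration("scene");st=monitor.get_state()
for z in (.1,.11,.12):
  C=at(c,px((322,321),150,100,3),z); S=at(s,px((256,273),230,110,6),z)
  d=np.linalg.norm(at(c,px((211,321),150,100,3),z)-at(c,px((433,321),150,100,3),z))
  print(z,C,S,d)
# shoulder edge in scene
B=st['eef_pos']; a=yaw(st['tcp_rot']);R=np.array([[np.cos(a),-np.sin(a)],[np.sin(a),np.cos(a)]])
for ctr in ([.4845,.1567],):
  for dz in (.072,.034):
    P=np.array([[*(R@v+ctr),dz] for v in .031*np.array([[-1,-1],[1,-1]])]); print(dz,((proj(s,P)-[230,110]+.5)*6-.5).round(0).tolist())
print(st['eef_pos'])
E
```

```text
0.1 [0.48617133 0.15887666 0.1       ] [0.488833   0.14750213 0.1       ] 0.05299242018227595
0.11 [0.489064   0.16060266 0.11      ] [0.49287081 0.13996822 0.11      ] 0.05012505457641477
0.12 [0.49195667 0.16232866 0.12      ] [0.49690863 0.1324343  0.12      ] 0.04725768897055365
0.072 [[193.0, 343.0], [321.0, 344.0]]
0.034 [[193.0, 391.0], [318.0, 392.0]]
[0.48332601 0.15651398 0.15884493]
```

```bash
python3 - <<'E'
from h import *
c=imaging.calibration("wrist");st=monitor.get_state()
im=cv2.imread("pics/w6.png"); zoom(im,215,160,85,90,8,"w6y.png",2.2)
Q=np.array([at(c,px(p,150,100,3),.034) for p in [(122,65),(523,65),(498,432),(145,432)]]); print(Q.mean(0),[np.linalg.norm(Q[i]-Q[i-1]).round(4) for i in range(4)])
E
```

```text
[0.48464498 0.15809073 0.034     ] [np.float64(0.1198), np.float64(0.1196), np.float64(0.1197), np.float64(0.1188)]
```

View pics/w6y.png

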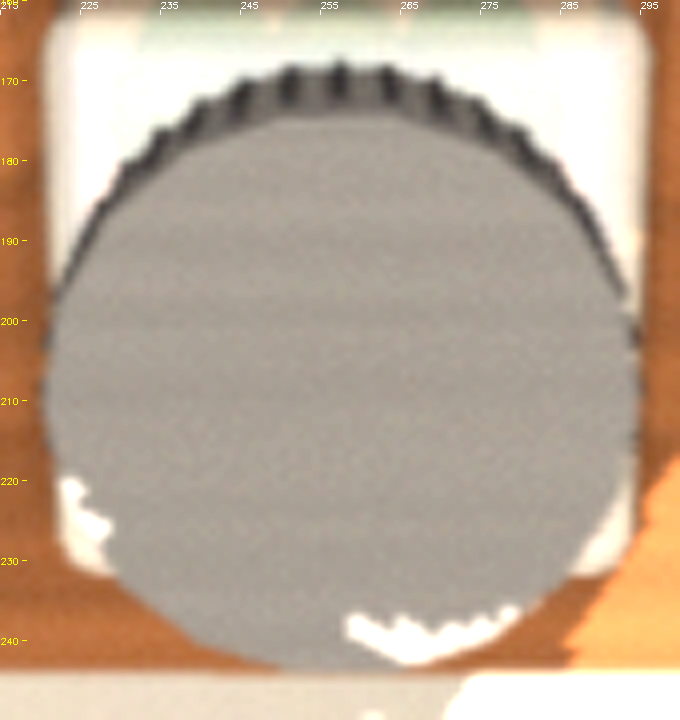

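```bash
python3 - <<'E'
from h import *
c=imaging.calibration("wrist");st=monitor.get_state()
a=yaw(st['tcp_rot']);R=np.array([[np.cos(a),-np.sin(a)],[np.sin(a),np.cos(a)]])
C=at(c,px((340,391),215,160,8),.1);print(C,st['eef_pos'],(C-st['eef_pos'])[:2]@R)
f=lambda p:at(c,px(p,215,160,8),.1)
print(np.linalg.norm(f((42,391))-f((638,391))),np.linalg.norm(f((340,112))-f((340,670))))
E
```

```text
[0.48504819 0.15814789 0.1       ] [0.48332601 0.15651398 0.15884493] [0.00231706 0.00051654]
0.053446503330192026 0.052867984573268884
```

The jar is seated and level in the pocket: the cap top is centred at (257.5,208.8) and measures about 53 mm across at z = 0.10. Next I'll lower the fingers over the cap, keeping them above the shoulder.

Emit:
send_rows:
  rows:
    - [0.005,0.0035,-0.05,0]
    - [0.005,0.0035,-0.12,0]
    - [0.005,0.0035,-0.18,0]
    - [0.005,0.0035,-0.215,0]
    - [0.005,0.0035,-0.229,0]
    - [0.005,0.0035,-0.229,0]
    - [0.005,0.0035,-0.229,0]

```text
time: 10.55
eef_pos: [0.4864, 0.1578, 0.0925]
tcp_rot: [0.964, 0.267, 0.001, 0.0]
contact_force: [0.2, 0.7, -0.4]
opening: 1.002
```

Emit:
send_rows:
  rows:
    - [0,0,0,0]
    - [0,0,0,0]
    - [0,0,0,0]
    - [0,0,0,0]
    - [0,0,0,0]
    - [0,0,0,0]
  jaw: 1
  newtons: 90

```text
time: 11.3
eef_pos: [0.4868, 0.1578, 0.093]
tcp_rot: [0.964, 0.267, 0.001, 0.0]
contact_force: [-0.4, -0.0, 6.1]
opening: 0.606
```

```bash
python3 - <<'E'
from h import *
st=monitor.get_state(); print(st['time'],st['eef_pos'],np.degrees(yaw(st['tcp_rot'])),st['contact_force'],st['wrist_torque'],st['opening'])
im=snap("wrist","w7.png")
im=snap("scene","s7.png"); zoom(im,230,110,90,90,6,"s7z.png",2)
E
```

```text
11.3 [0.4867614  0.15780939 0.09297801] 30.926257115259403 [-0.38182638 -0.03303314  6.1411407 ] [-0.01926856  0.11179546  0.0231646 ] 0.6063664750250404
```

View pics/w7.png

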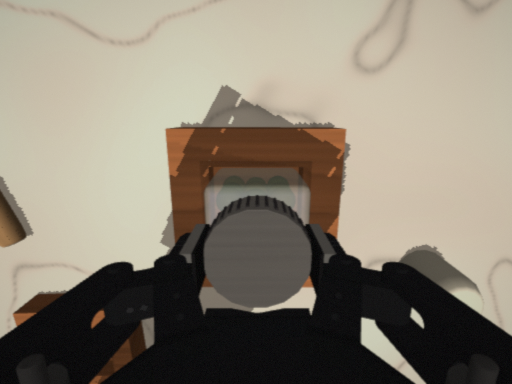

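View pics/s7z.png

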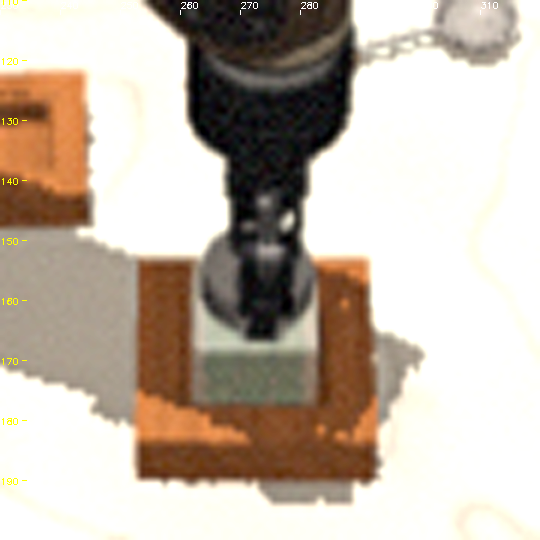

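```bash
python3 - <<'E'
from h import *
c=imaging.calibration("wrist");st=monitor.get_state()
a=yaw(st['tcp_rot']);R=np.array([[np.cos(a),-np.sin(a)],[np.sin(a),np.cos(a)]])
im=cv2.imread("pics/w7.png"); zoom(im,170,180,180,140,4,"w7z.png",2)
P=st['eef_pos'].copy();P[2]=.1;print(proj(c,P)); print((at(c,(258,257),.1)-st['eef_pos'])[:2]@R, st['qpos'])
E
```

```text
[257.97059702 257.13790991]
[ 7.41965885e-05 -1.40406017e-05] [1.15016594e-01 1.16512923e-01 2.08667039e+00 4.36498866e-05
 9.36126038e-01 1.14601732e+00]
```

View pics/w7z.png

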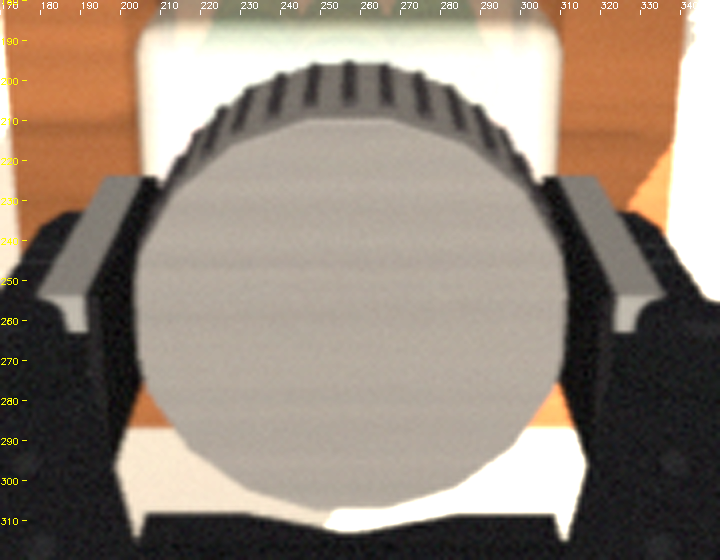

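```bash
python3 - <<'E'
from h import *
c=imaging.calibration("wrist");st=monitor.get_state()
a=yaw(st['tcp_rot']);X=np.array([np.cos(a),np.sin(a),0]);Y=np.array([np.sin(a),-np.cos(a),0])
for dz in (-.017,-.013,-.01,-.006,-.003):
    print(dz,[proj(c,st['eef_pos']+X*.011+Y*sy*.0265+[0,0,dz]).round(1).tolist() for sy in (-1,1)])
E
```

```text
-0.017 [[210.6, 218.2], [305.1, 218.3]]
-0.013 [[209.4, 220.8], [306.4, 220.9]]
-0.01 [[208.4, 222.8], [307.3, 223.0]]
-0.006 [[207.1, 225.7], [308.7, 225.9]]
-0.003 [[206.1, 227.9], [309.8, 228.1]]
```

The grip is concentric with the cap and the tips are at about z = 0.084, clear of the shoulder at 0.072. I'll turn anticlockwise (+z).

Emit:
send_rows:
  rows:
    - [0,0,0,0.01]
    - [0,0,0,0.025]
    - [0,0,0,0.04]
    - [0,0,0,0.055]
    - [0,0,0,0.07]
    - [0,0,0,0.085]
    - [0,0,0,0.1]
    - [0,0,0,0.115]

```text
time: 12.4
eef_pos: [0.486, 0.1595, 0.093]
tcp_rot: [0.808, 0.59, 0.002, -0.002]
contact_force: [-1.8, 6.0, 7.3]
opening: 0.606
```

```bash
python3 - <<'E'
from h import *
st=monitor.get_state(); print(st['time'],st['eef_pos'],np.degrees(yaw(st['tcp_rot'])),st['contact_force'],st['wrist_torque'],st['opening'])
im=snap("top","t8.png"); zoom(im,155,165,80,80,7,"t8z.png",2)
E
```

```text
12.4 [0.48599017 0.15952288 0.09298274] 72.24748837173274 [-1.77634255  6.03005042  7.30813084] [ 0.92100199  0.53686928 -0.50933238] 0.6062606569939667
```

View pics/t8z.png

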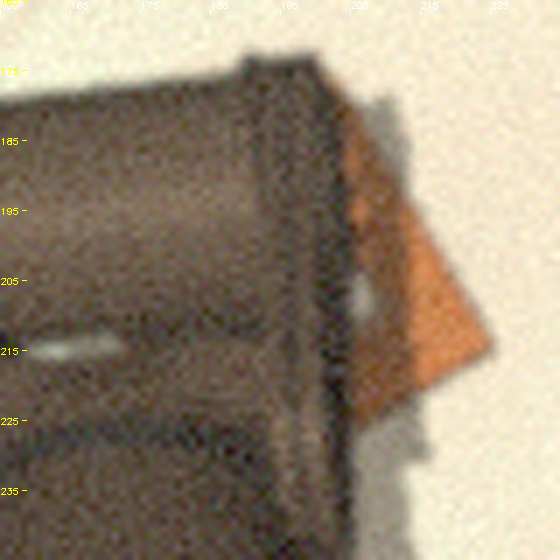

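Emit:
send_rows:
  rows:
    - [0,0,0,0.015]
    - [0,0,0,0.03]
    - [0,0,0,0.045]
    - [0,0,0,0.06]
    - [0,0,0,0.075]
    - [0,0,0,0.09]
    - [0,0,0,0.105]
    - [0,0,0,0.12]
    - [0,0,0,0.127]
    - [0,0,0,0.127]

```text
time: 13.7
eef_pos: [0.4847, 0.1595, 0.093]
tcp_rot: [0.516, 0.857, 0.001, -0.003]
contact_force: [-5.8, 4.8, 9.3]
opening: 0.603
```

```bash
python3 - <<'E'
from h import *
st=monitor.get_state(); print(st['time'],st['eef_pos'],np.degrees(yaw(st['tcp_rot'])),st['contact_force'],st['wrist_torque'],st['opening'])
im=snap("wrist","w9.png")
im=snap("scene","s9.png"); zoom(im,230,110,90,90,6,"s9z.png",2)
E
```

```text
13.7 [0.48473003 0.15952529 0.09298072] 117.86594695313855 [-5.82547646  4.78329964  9.28906586] [ 0.78098827  1.15950619 -0.46747984] 0.6029930416097372
```

View pics/w9.png

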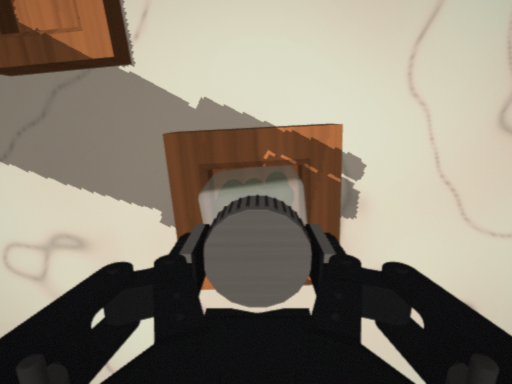

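View pics/s9z.png

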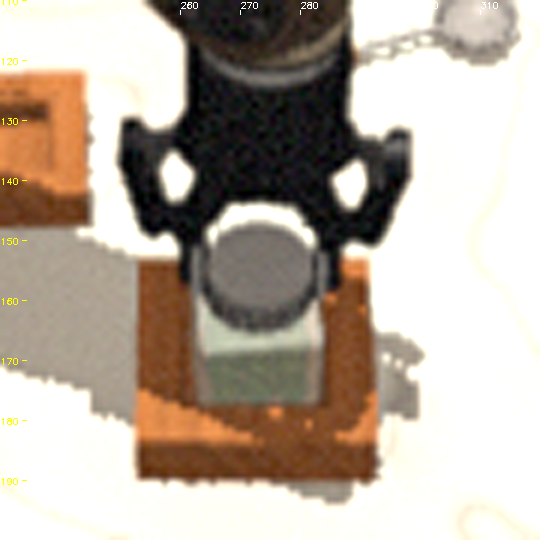

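Emit:
send_rows:
  rows:
    - [0,0,0.005,0]
    - [0,0,0.01,0]
    - [0,0,0.015,0]
    - [0,0,0.02,0]
    - [0,0,0.02,0]
    - [0,0,0.02,0]

```text
time: 14.55
eef_pos: [0.4855, 0.1574, 0.0975]
tcp_rot: [0.514, 0.857, -0.001, -0.0]
contact_force: [-1.5, 2.0, -6.1]
opening: 0.605
```

```bash
python3 - <<'E'
from h import *
st=monitor.get_state(); print(st['time'],st['eef_pos'],np.degrees(yaw(st['tcp_rot'])),st['contact_force'],st['wrist_torque'],st['opening'])
im=snap("wrist","w10.png")
im=snap("scene","s10.png"); zoom(im,230,110,90,90,6,"s10z.png",2)
E
```

```text
14.55 [0.48546883 0.15738174 0.09745519] 118.07279208758213 [-1.54481513  2.01062134 -6.14883072] [ 0.24885003  0.13070844 -0.26792159] 0.6050879067492368
```

View pics/w10.png

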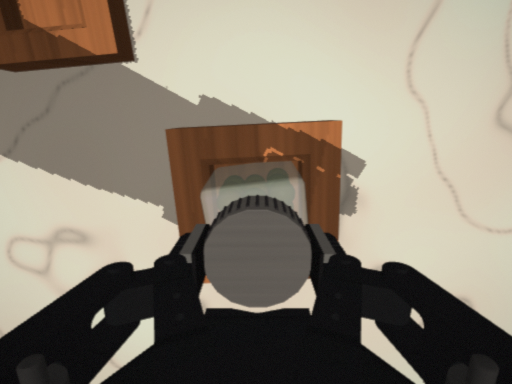

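View pics/s10z.png

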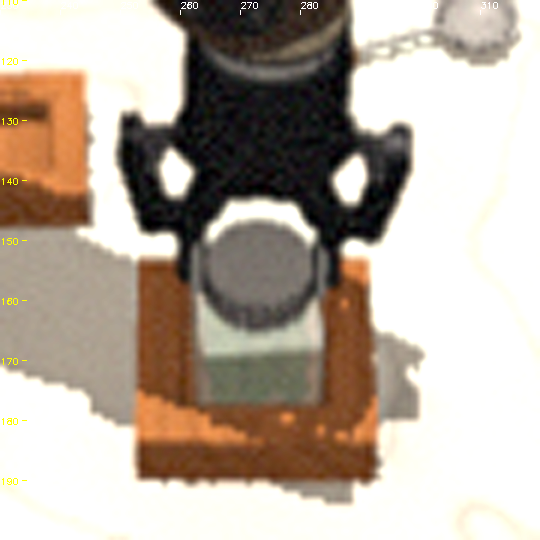

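```bash
python3 - <<'E'
from h import *
a=cv2.imread("pics/w9.png")[110:250,160:350];b=cv2.imread("pics/w10.png")[110:250,160:350]
m=np.clip(np.hstack([a,b])*2.0,0,255).astype(np.uint8); m=cv2.resize(m,None,fx=2.1,fy=2.1,interpolation=cv2.INTER_CUBIC)
a=cv2.imread("pics/s9.png")[140:195,245:300];b=cv2.imread("pics/s10.png")[140:195,245:300]
n=np.clip(np.hstack([a,b])*2.0,0,255).astype(np.uint8); n=cv2.resize(n,None,fx=5,fy=5,interpolation=cv2.INTER_CUBIC)
n=np.pad(n,((0,0),(0,m.shape[1]-n.shape[1]),(0,0)))
o=np.vstack([m,n])
for y in range(0,o.shape[0],20): cv2.line(o,(0,y),(o.shape[1],y),(0,255,255) if y%100==0 else (255,0,0),1)
cv2.imwrite("pics/cmp.png",o);print(o.shape)
E
```

```text
(569, 798, 3)
```

View pics/cmp.png

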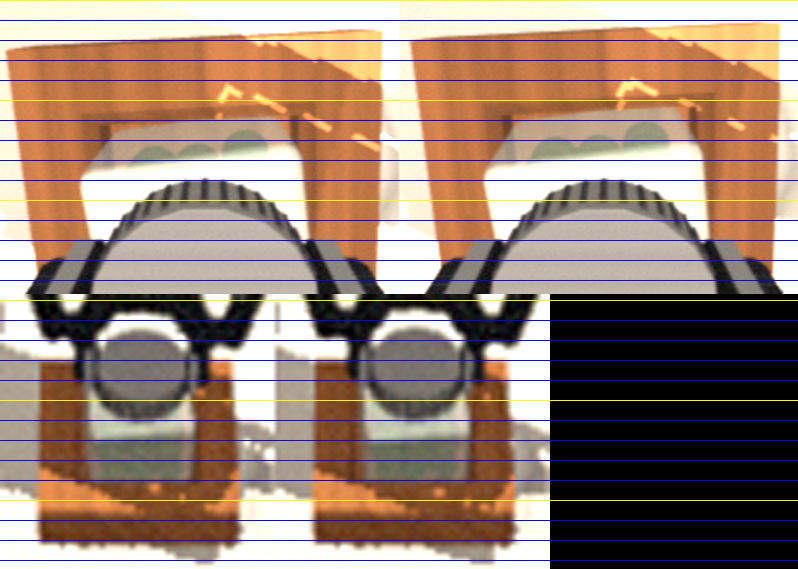

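The lift force is about −6 N and the jar rises slightly with the cap, so the lugs still hold. The cap probably slipped in the fingers. I'll lower it again, grip harder and turn on in small steps while watching the torque.

Emit:
send_rows:
  rows:
    - [0,0,-0.005,0]
    - [0,0,-0.01,0]
    - [0,0,-0.015,0]
    - [0,0,-0.018,0]
    - [0,0,-0.018,0]
    - [0,0,-0.018,0]
  newtons: 120

```text
time: 15.4
eef_pos: [0.4862, 0.158, 0.0948]
tcp_rot: [0.515, 0.857, 0.0, -0.0]
contact_force: [-6.7, 0.1, 9.2]
opening: 0.598
```

```bash
python3 - <<'E'
from h import *
st=monitor.get_state(); print(st['time'],st['eef_pos'],np.degrees(yaw(st['tcp_rot'])),st['contact_force'],st['wrist_torque'],st['opening'],st['qpos'][5])
E
```

```text
15.4 [0.48623087 0.15795303 0.09482525] 117.99027865029225 [-6.66480415  0.09427116  9.18294632] [ 0.2241594   1.30568954 -0.43290198] 0.5983897465755892 -0.3735927202095251
```

Emit:
send_rows:
  rows:
    - [0,0,0,0.006]
    - [0,0,0,0.012]
    - [0,0,0,0.018]
    - [0,0,0,0.018]

```text
time: 15.9
eef_pos: [0.4857, 0.1581, 0.0947]
tcp_rot: [0.468, 0.884, 0.0, -0.001]
contact_force: [-8.0, 1.0, 9.1]
opening: 0.601
```

```bash
python3 - <<'E'
from h import *
st=monitor.get_state(); print(st['time'],st['eef_pos'],np.degrees(yaw(st['tcp_rot'])),st['contact_force'],st['wrist_torque'],st['opening'],st['qpos'][5])
im=snap("wrist","w11.png"); zoom(im,150,110,200,150,4,"w11z.png",2)
E
```

```text
15.9 [0.48573896 0.15809721 0.09465885] 124.1840117311614 [-8.00280155  1.00916362  9.07533546] [ 0.16780174  1.52595555 -1.33648986] 0.6014093338363571 -0.48330434020834817
```

View pics/w11z.png

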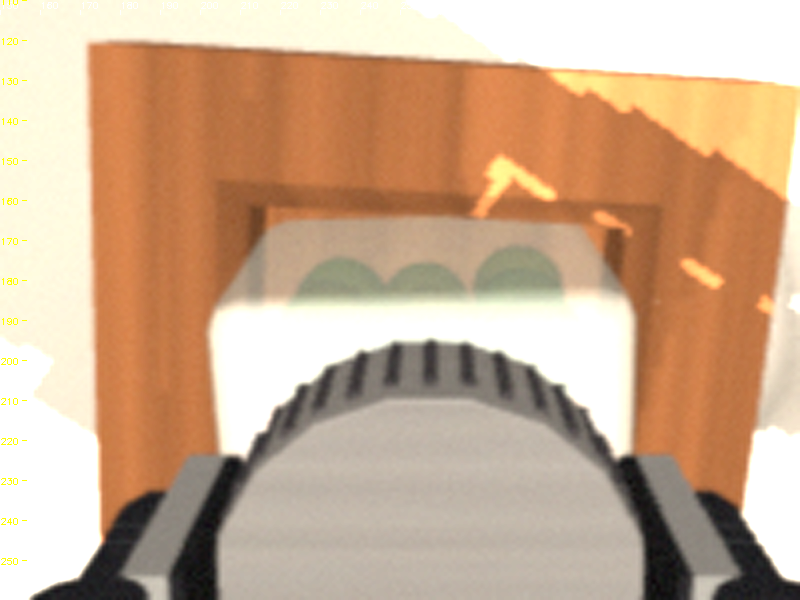

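Torque rose to −1.34 N m after a further 6°, so the cap is at its stop and nothing slipped. The jar probably came up because residual torque wedged the cap against the stop. I'll back off to relieve it, then lift.

Emit:
send_rows:
  rows:
    - [-0.001,0,0,-0.012]
    - [-0.002,0,0,-0.024]
    - [-0.003,0,0,-0.036]
    - [-0.003,0,0,-0.047]
    - [-0.003,0,0,-0.047]

```text
time: 16.58
eef_pos: [0.4869, 0.1578, 0.094]
tcp_rot: [0.59, 0.808, 0.002, 0.002]
contact_force: [0.6, 1.1, 0.2]
opening: 0.602
```

```bash
python3 - <<'E'
from h import *
st=monitor.get_state(); print(st['time'],st['eef_pos'],np.degrees(yaw(st['tcp_rot'])),st['contact_force'],st['wrist_torque'],st['opening'],st['qpos'][5])
im=snap("wrist","w12.png"); zoom(im,150,110,200,150,4,"w12z.png",2)
E
```

```text
16.575 [0.48694888 0.15777863 0.09396401] 107.72000757572246 [0.64590523 1.12629597 0.21727216] [ 0.3017154  -0.13556367  0.01696227] 0.6024099169978598 -0.1937021144044339
```

View pics/w12z.png

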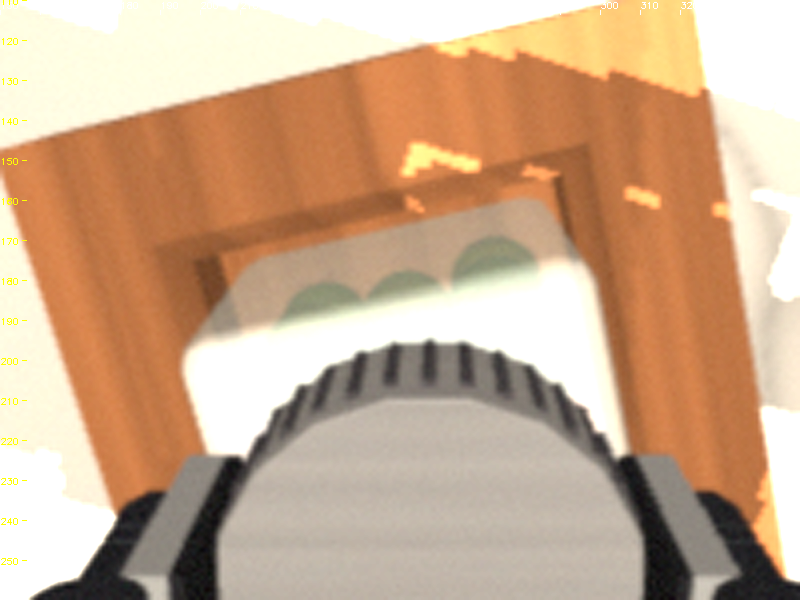

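Emit:
send_rows:
  rows:
    - [0,0,0.005,0]
    - [0,0,0.01,0]
    - [0,0,0.015,0]
    - [0,0,0.02,0]
    - [0,0,0.02,0]

```text
time: 17.25
eef_pos: [0.4851, 0.1575, 0.0985]
tcp_rot: [0.59, 0.807, 0.0, 0.0]
contact_force: [1.1, 0.7, -1.2]
opening: 0.602
```

```bash
python3 - <<'E'
from h import *
st=monitor.get_state(); print(st['time'],st['eef_pos'],np.degrees(yaw(st['tcp_rot'])),st['contact_force'],st['wrist_torque'],st['opening'],st['qpos'][5])
im=snap("wrist","w13.png"); zoom(im,150,110,200,150,4,"w13z.png",2)
E
```

```text
17.25 [0.48511965 0.15752563 0.09850141] 107.61880816830325 [ 1.05382839  0.69976339 -1.24569226] [ 0.08051404 -0.22590404  0.01617835] 0.6017724584650042 -0.19210580411217412
```

View pics/w13z.png

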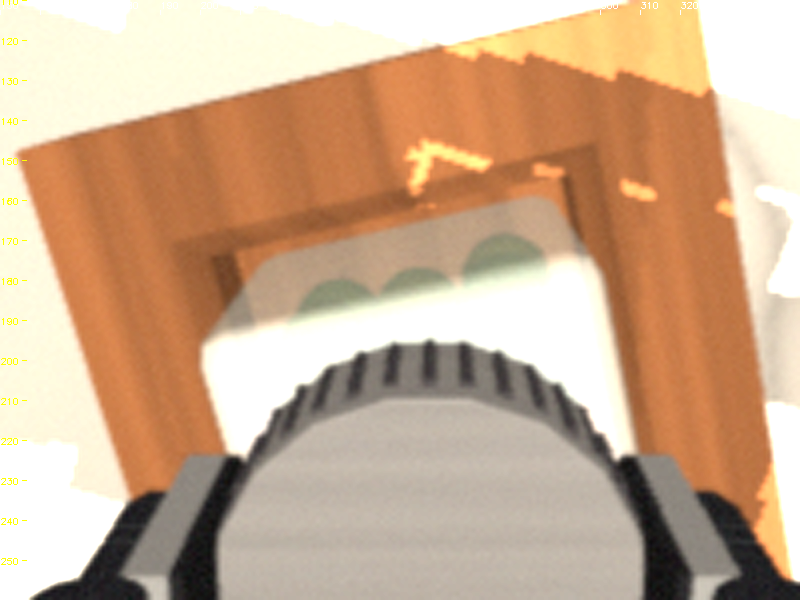

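Only about −1 N now and the jar stays in the block, so the cap is free. I'll lift it straight up to about 26 mm.

Emit:
send_rows:
  rows:
    - [0,0,0.01,0]
    - [0,0,0.02,0]
    - [0,0,0.035,0]
    - [0,0,0.05,0]
    - [0,0,0.065,0]
    - [0,0,0.07,0]
    - [0,0,0.07,0]
    - [0,0,0.07,0]

```text
time: 18.3
eef_pos: [0.4846, 0.1577, 0.1191]
tcp_rot: [0.591, 0.807, -0.0, -0.0]
contact_force: [-0.0, 0.7, -0.4]
opening: 0.598
```

```bash
python3 - <<'E'
from h import *
st=monitor.get_state(); print(st['time'],st['eef_pos'],np.degrees(yaw(st['tcp_rot'])),st['tcp_rot'],st['contact_force'],st['wrist_torque'],st['opening'])
im=snap("wrist","w14.png")
im=snap("scene","s14.png"); zoom(im,225,100,100,100,6,"s14z.png",2)
E
```

```text
18.3 [0.48461239 0.15770248 0.11910857] 107.61212219292084 [ 5.90520256e-01  8.07022756e-01 -2.14466311e-04 -2.28971364e-04] [-0.01663768  0.72204108 -0.41394524] [ 0.03766344 -0.02715468 -0.02004355] 0.5980022159630615
```

View pics/w14.png

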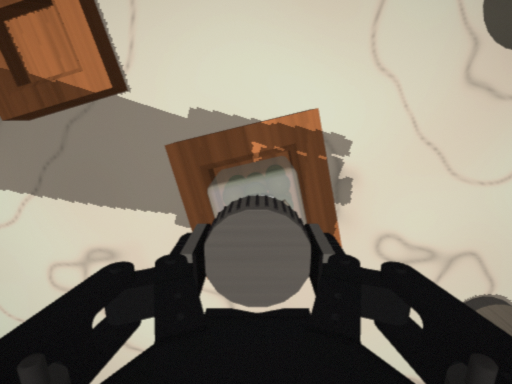

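View pics/s14z.png

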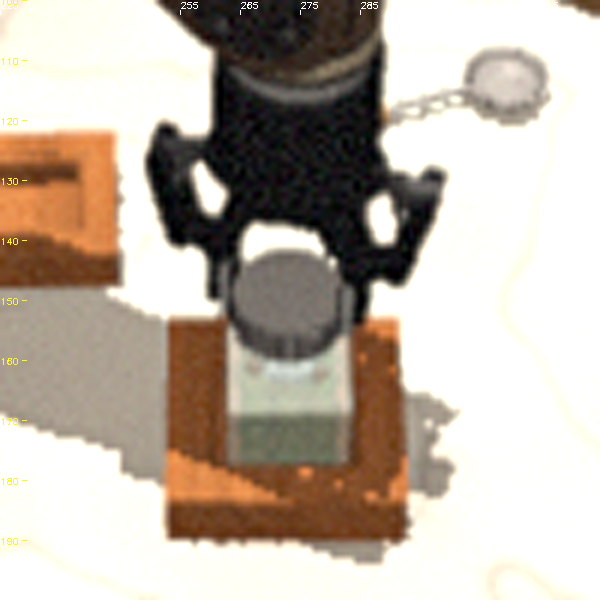

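Emit:
send_rows:
  rows:
    - [0,0,0.003,0]
    - [0,0,0.005,0]
    - [0,0,0.005,0]
    - [0,0,0.005,0]

```text
time: 18.9
eef_pos: [0.4849, 0.1577, 0.1208]
tcp_rot: [0.591, 0.807, 0.0, 0.0]
contact_force: [-0.5, 0.3, -0.5]
opening: 0.6
```

```bash
python3 - <<'E'
from h import *
st=monitor.get_state(); print(st['time'],st['eef_pos'],st['tcp_rot'],st['contact_force'],st['dq'].round(3),st['opening'])
b=snap("scene","s15.png"); a=cv2.imread("pics/scene0.png"); t=snap("top","t15.png"); t0=cv2.imread("pics/top0.png")
cv2.imwrite("pics/d15.png",np.clip(3.*np.hstack([cv2.resize(cv2.absdiff(a,b),(400,300)),cv2.resize(cv2.absdiff(t,t0),(400,300))]),0,255).astype(np.uint8))
E
```

```text
18.9 [0.48486526 0.15770148 0.12083304] [5.90532309e-01 8.07013998e-01 2.92923069e-06 1.24469748e-05] [-0.48156659  0.26231563 -0.49520934] [-0.001  0.001  0.    -0.001 -0.002  0.   ] 0.6003714281133928
```

View pics/d15.png

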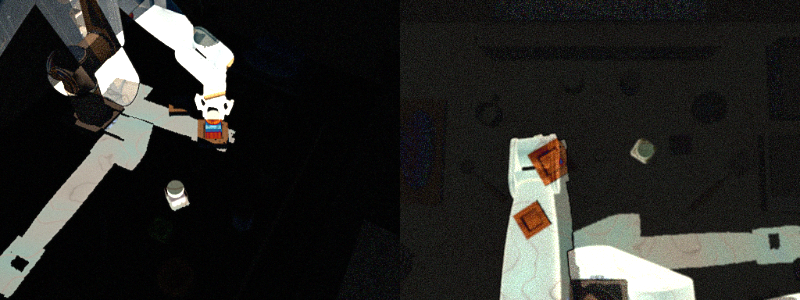

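The before/after difference image shows changes only at the arm, its shadow, the jar's old place at about (177,195) and the block. The bystanders are unmoved. The cap is level, held still, and the load reads only the cap's weight, so I'm handing in.

```bash
python3 -c "
from plant import workorder; print(workorder.sign_off())"
```

```text
the job is handed in; nothing more can be done
None
```

The job is handed in at about 19 s. The jar stands fully down in the larger block, and its cap is unscrewed and held about 27 mm above where it sat.

- **Jar:** I gripped it by the body and lowered it into the pocket. It met the floor at the expected height, with the TCP at 0.0557 m.
- **Cap:** I turned it 87° anticlockwise at about 0.5 N m.
- **First lift failed:** the force reading was −6 N and the jar rose a few millimetres with the cap. I lowered it back and turned on to the stop, where the torque reached 1.34 N m. I then backed off until the torque was zero and lifted again, and the cap came free while the jar stayed down.

**Last checks:**
- The vertical load was −0.5 N, which is the cap alone, and the torque was about zero after the main lift.
- The tool was level and centred over the jar's mouth, within about 1 mm of where the cap sat.
- The jar's edge line in the scene picture was the same as when it was first seated, so it is still down.
- Scene and top pictures from before and after show no bystander moved, apart from what the arm hides in each view.

The scene camera put the block and jar a few millimetres off from the wrist camera. I relied on the wrist camera for the fine positions. The gap between the cap and the jar's neck was not seen directly; I judged it from the lift height and the force reading.

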